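# Load a tag roll on its counter stand and snap the retaining cap home

## Robot

A 6-joint arm with a two-finger parallel gripper is mounted at the origin on a cart in front of the work surface, level with it; the furniture and walls round the work are solid. World frame = base frame: x ahead of the robot, y to its left, z up, the work surface at z = 0. Lengths are in m, angles in degrees, forces in N, time in s.
With the tool pointing down it reaches from about 0.375 to 0.9 m from the base axis. Payload 3.1 kg.
Tool frame: the origin (TCP) lies at the very end of the fingers, on their centre line; the grasp point (between the pads) lies bot.grip_point_offset behind it (bot.grip_point_offset is the distance from the TCP to the grasp point, in m); z points along the fingers, y is the line along which they close (so a half turn about z gives the same grasp; the last joint's range is limited). The gripper opens to 87 mm and grips with 3 to 60 N. Pads are 19 mm wide; open, the fingers measure 117 mm over their backs; the gripper's body (75 mm by 190 mm) begins 51 mm behind the grasp point.
Start: joints at [55.147, 30.224, 82.088, -0, 67.689, -10.227], TCP at [0.26, 0.568, 0.223] pointing down, gripper open.
Joint ranges: [-176.69, 176.69], [-43.24, 126.21], [12.49, 139.97], [-82, 262], [0, 151.66], [-163.58, 163.58]. Speed limits (degrees/s): [159.86, 159.86, 180, 180, 180, 180].

## Interface

Orientations are given as a 3x3 rotation matrix whose columns are the frame's x, y, z axes.
In Python, from rig import bot, viewer, ticket gives the robot as it stands.
- The arm moves only by the tool servo_tool, never from a script. Its argument "targets" is a list of rows, each an object with "offset": the shift along the tool's x, y, z in m, a list of three; "dr": the turn, a rotation vector about the tool's x, y, z in degrees, a list of three. In form: [{"offset": [x, y, z], "dr": [ax, ay, az]}, ...]. A call has 1 to 20 rows; each row is the pose to reach, as a shift and turn from the pose commanded when the call began, along the tool's axes at that moment; what a row does not reach only later rows make up. A row lasts 1/12 s, in which the tool goes at most 41.7 mm and 7.16 degrees, less where a joint would pass 70% of its speed; a pose out of reach is approached as far as the arm can. A call with a gripper value outside its range is refused whole. "gripper" is the gripper command: -1 is fully open, 1 is shut, values between are in proportion, set as the call begins (left out, the last holds). The fingers move at their own pace and stop on an object; the grip force is fixed at half the most. Time passes only in rows, so rows that repeat a pose let the fingers close. It gives the time, the measured TCP pose, the force, the opening and the grip force at its end, in the units of the state.
- bot.read_state(): the state, without advancing time (a new reading comes with each control period).
- viewer.capture(name): name is "scene" or "top" or "wrist"; returns a dict with "color" (480x640x3 uint8, red, green, blue), "camera_matrix" (3x3 intrinsics, pixels), "R" (3x3) and "t" (3): a world point X has camera coordinates R X + t. Camera axes: x right, y down, z forward; pixel columns grow to the right and rows downward; lengths in m; the calibration is good to about 2 mm. A picture is of the moment at which its call begins. There is no depth.
- ticket.hand_in(): hands the job in; it is judged then, once.
The state is a dict: "time_s": time; "joint_positions": joint angles; "qvel": joint speeds; "tau": joint torques, N m; "position": TCP position; "tcp_rot": TCP orientation; "force": force on the tool from outside, world axes, zero at the start; "moment": the same for the moment, N m; "opening": opening from 0.0 (shut) to 1.0 (fully open); "grasp_force": force on a finger pad.
Only numpy, scipy, OpenCV 4.12 (cv2) and the standard library are available. Lean on these libraries where they do the work, as an engineer would, in place of code of your own. Each camera call takes 0.05 s, during which the arm holds its last target. There are 200 camera calls.

## Task

Load the roll stand: lift the new roll of paper tags by its ring wall, lower it over the spindle until it lies flat on the stand's round foot, then set the retaining cap on the split tip of the spindle and press it down until it clicks, and keep pressing past the click until it is fully home. Finish while still pressing the cap firmly down with the hand; do not let go of it or lift off at the end. Leave the stapler, the hand stamp and the round pin tin where they stand.

Things in the scene. Friction and masses are not known exactly. Their poses are not given: they have to be found in the camera images.
- stand: Roll stand, fixed on the worktop; origin on its vertical axis at worktop height, z up. Black round foot, 130 mm diameter, top face 10 mm above the worktop. On it a grey hub: 71 mm diameter from 10 to 24 mm height, then a cone narrowing to 44 mm diameter at 34 mm. Above that a thin spindle, 16 mm diameter (20 mm at its top), up to a flat shoulder at 62 mm, with the split snap head on it.
- stand_seat (a point): Centre of the spindle's flat shoulder, on the stand's axis 62 mm above the worktop. When the cap is fully home its underside rests on this shoulder.
- stand_tip (a point): Top of the split snap head (four sprung jaws), on the stand's axis 79 mm above the worktop. From the shoulder up: a 12 mm neck, a barb 18 mm in diameter at 6 to 6.6 mm above the shoulder, then a taper to a blunt 6 to 8 mm tip 17 mm above it. The jaws give way inward when the cap is pushed down with about 10 to 15 N.
- stand_guide (a point): Middle of the top edge of the black tear-off guide with a steel edge, on the stand's own -x side: 70 to 77 mm from the axis, 50 mm wide, 59 mm high. Keep the fingers clear of that side when placing the roll.
- roll: Roll of paper tags: white ring with a brown cardboard core, outer diameter 104 mm, bore 76 mm, wall 14 mm, 50 mm high, about 0.22 kg, lying flat, axis vertical; origin on its axis at its underside. Too wide to grip across: pinch the ring wall from above, one finger in the bore. The bore has 2.5 mm play all round the hub; the cone guides it on.
- roll_top (a point): Centre of the roll's upper end, 50 mm above its underside. On the stand, hub and cone fill the lower 24 mm of the bore, so let the fingers reach at most 24 mm below this level; in that depth a gap of 28 mm is free between bore and spindle.
- cap: Grey retaining cap, mouth down on the worktop, about 45 g; origin on its axis at its underside (rim and mouth both end there). Disc 88 mm in diameter, 16 mm high, with a round knob on top. Its 14.4 mm mouth is a lip 2.5 mm deep that snaps over the barb; above the lip the hollow is 25 mm wide. Home on the shoulder it clears the top of the roll by 2 mm.
- cap_knob (a point): Top centre of the cap's fluted grip knob (32 mm diameter), 40 mm above the cap's underside; straight sides from 20 to 38 mm. Set on the stand, the cap first rests on the jaws, underside about 10 mm above the shoulder; pressed, the resistance rises, then drops suddenly 6 to 3 mm above the shoulder (the click); about 2 mm more brings it home.
- stapler: Bystander: red desk stapler, 150 x 40 x 45 mm; origin at the centre of its underside.
- stamp: Bystander: hand stamp with a turned red handle, 24 x 44 x 70 mm; origin at the centre of its underside.
- pin_tin: Bystander: round cream pin tin, 90 mm diameter, 32 mm high; origin at the centre of its underside.

How it is judged (in metres and radians):
On the way, in this order (a step that is already met when the one before it is completed fails the run):
1. the roll lies flat on the stand's foot, round the hub (horizontal distance between roll and stand below 0.005 m and z of roll in the frame of stand below 0.0125 m and angle between roll's own z axis and vertical below 0.06 rad), for 0.2 s.
2. the cap has snapped over the barb (horizontal distance between cap and stand below 0.003 m and z of cap in the frame of stand_seat below 0.0025 m and angle between cap's own z axis and vertical below 0.06 rad), for 0.1 s.
At the end, for the whole second after the job is handed in: Roll flat on the stand's foot (within 2.5 mm in height, 5 mm of centre, 0.06 rad) and untouched; cap snapped on and fully home (within 1.2 mm of the shoulder, 3 mm of centre, 0.06 rad); the fingers still on the cap, pressing it onto the stand with over 4 N through the last second (all of step 1 and horizontal distance between cap and stand below 0.003 m and z of cap in the frame of stand_seat below 0.0012 m and angle between cap's own z axis and vertical below 0.06 rad and contact force between the fingers and cap above 3 N and contact force between cap and stand above 4 N and contact force between the fingers and roll below 0.1 N and linear speed of cap below 0.02 m/s); the arm keeps its last pose, push and grip.
It fails at once if the stapler, stamp or pin tin is pushed more than 30 mm or the stamp knocked over (distance of any of stapler, stamp, pin_tin from where it was at the start of the episode above 0.03 m or angle between stamp's own z axis and vertical above 0.8 rad).
It also fails if it takes over 64 s, if anything falls off the work surface, if the arm or the gripper's body presses on something with over 40 N, if the wrist force passes 120 N, or if a joint passes its speed limit or range.

## Working session

There is one attempt and no reset: what is moved stays moved. The work goes in short steps, Python scripts to look and compute and a tool call to move; the robot and the scene stay as the last step left them, time stands still between calls to the robot, and variables do not carry over. Pictures are saved under pics/ and viewed, at most 10 in all, crops included, and the job is handed in when it is done.

Besides the shell and the picture viewer there is one more tool, called after ">>>" in YAML: its name, and indented under it one key for each argument. servo_tool: Moves the arm, as the interface text tells. Its arguments: {"type":"object","properties":{"targets":{"type":"array"},"gripper":{"type":"number"}},"required":["targets"]}

```bash
mkdir -p pics
cat > h.py <<'E'
import numpy as np, cv2, pickle, os
from rig import bot, viewer, ticket
def snap(name, tag):
    c=viewer.capture(name); cv2.imwrite(f'pics/{tag}.png', c['color'][:,:,::-1]); pickle.dump(c,open(f'pics/{tag}.pkl','wb')); return c
def load(tag): return pickle.load(open(f'pics/{tag}.pkl','rb'))
def ray(c,uv):
    K,R,t=map(np.array,(c['camera_matrix'],c['R'],c['t']))
    d=R.T@np.linalg.solve(K,[uv[0],uv[1],1.]); return -R.T@t, d/np.linalg.norm(d)
def onz(c,uv,z):
    o,d=ray(c,uv); return o+d*(z-o[2])/d[2]
def tri(obs):
    A=np.zeros((3,3)); b=np.zeros(3)
    for c,uv in obs:
        o,d=ray(c,uv); P=np.eye(3)-np.outer(d,d); A+=P; b+=P@o
    X=np.linalg.solve(A,b); 
    return X,[np.linalg.norm((np.eye(3)-np.outer(d,d))@(X-o)) for o,d in [ray(c,u) for c,u in obs]]
def proj(c,X):
    K,R,t=map(np.array,(c['camera_matrix'],c['R'],c['t'])); p=K@(R@np.array(X)+t); return p[:2]/p[2]
E
python3 - <<'E'
from h import *
for n in ('top','scene','wrist'):
    c=snap(n,n+'0'); print(n,np.round(c['camera_matrix'],1).tolist(),'pos',np.round(-np.array(c['R']).T@c['t'],3), np.round(c['R'],2).tolist())
s=bot.read_state(); print(s); print(bot.grip_point_offset)
E
```

```text
top [[458.9, 0.0, 316.0], [0.0, 458.9, 231.0], [0.0, 0.0, 1.0]] pos [0.497 0.112 1.071] [[-0.02, -1.0, 0.03], [-1.0, 0.02, -0.06], [0.06, -0.03, -1.0]]
scene [[523.0, 0.0, 320.0], [0.0, 523.0, 242.6], [0.0, 0.0, 1.0]] pos [-0.075 -0.341  0.645] [[0.55, -0.84, 0.02], [-0.48, -0.33, -0.82], [0.69, 0.44, -0.58]]
wrist [[405.9, 0.0, 318.3], [0.0, 405.9, 244.7], [0.0, 0.0, 1.0]] pos [0.184 0.603 0.383] [[0.42, 0.91, -0.0], [0.87, -0.4, 0.3], [0.28, -0.13, -0.95]]
{'time_s': 0.15, 'joint_positions': array([ 5.51466053e+01,  3.02676590e+01,  8.21374464e+01, -1.12854009e-03,
        6.76913650e+01, -1.02271239e+01]), 'qvel': array([-0.01645562, -0.14005785, -0.17450209,  0.00427354, -0.06398132,
       -0.14784916]), 'tau': array([ 7.07897998e-04, -4.40429986e+01, -1.76842046e+01,  6.33554673e-02,
        5.52394066e-02, -1.20651439e-04]), 'position': array([0.26009147, 0.56770268, 0.22179803]), 'tcp_rot': array([[-9.09048133e-01,  4.16690047e-01, -9.47259054e-04],
       [ 4.16691029e-01,  9.09047110e-01, -1.39210712e-03],
       [ 2.81025927e-04, -1.66020672e-03, -9.99998582e-01]]), 'force': array([-0.3975194 , -0.31033432,  0.91508194]), 'moment': array([-0.04441096, -0.02373599,  0.01235438]), 'grasp_force': 0.0, 'opening': 0.9985961494125072}
0.0187
```

View pics/top0.png

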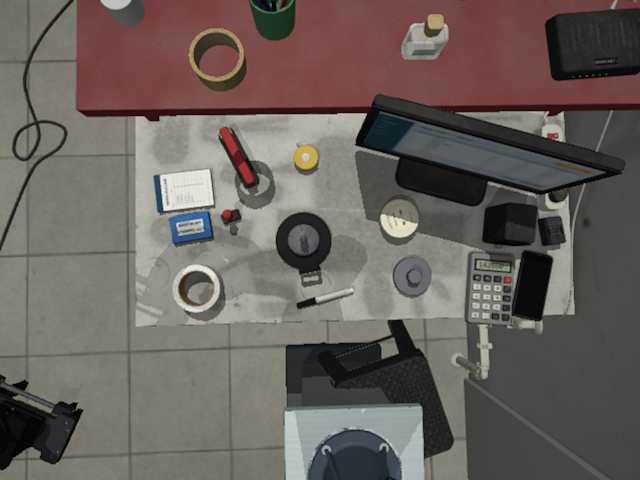

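View pics/scene0.png

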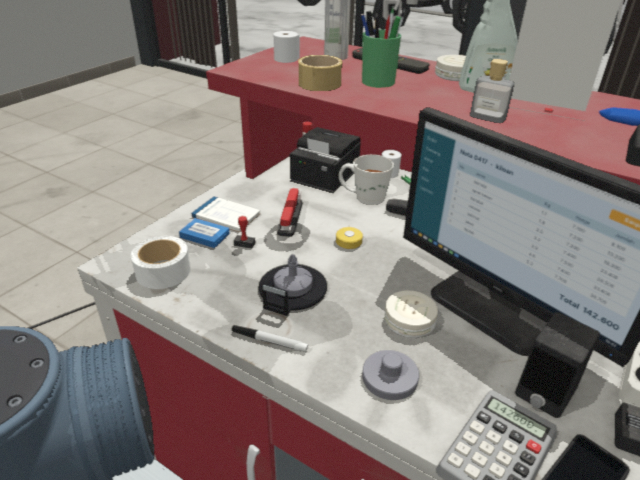

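The top view shows the roll (white ring, brown bore) at about (198,289), the stand at (303,240) with its guide towards the robot at (311,280), and the cap at (412,276). In the scene view they are at (160,258), (293,285) and (391,372). I'll enlarge these areas to read exact points.

Run:
```python
from h import *
def crop(tag,x,y,w=66,h=75,s=4):
    im=load(tag)['color'][y-h//2:y-h//2+h, x-w//2:x-w//2+w,::-1]
    im=cv2.resize(im,(266,300),interpolation=cv2.INTER_CUBIC)
    for k in range(0,w,10):
        cv2.line(im,(int(k*266/w),0),(int(k*266/w),5),(0,0,255),1); cv2.line(im,(0,int(k*4)),(5,int(k*4)),(0,0,255),1)
    cv2.putText(im,f'{x-w//2},{y-h//2}',(8,15),0,.45,(0,0,255),1); return im
rows=[np.hstack([crop('top0',*p) for p in [(198,289),(303,245),(412,276)]]),np.hstack([crop('scene0',*p) for p in [(160,260),(293,284),(391,374)]])]
cv2.imwrite('pics/m1.png',np.vstack(rows))
```

```text
(no output)
```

View pics/m1.png

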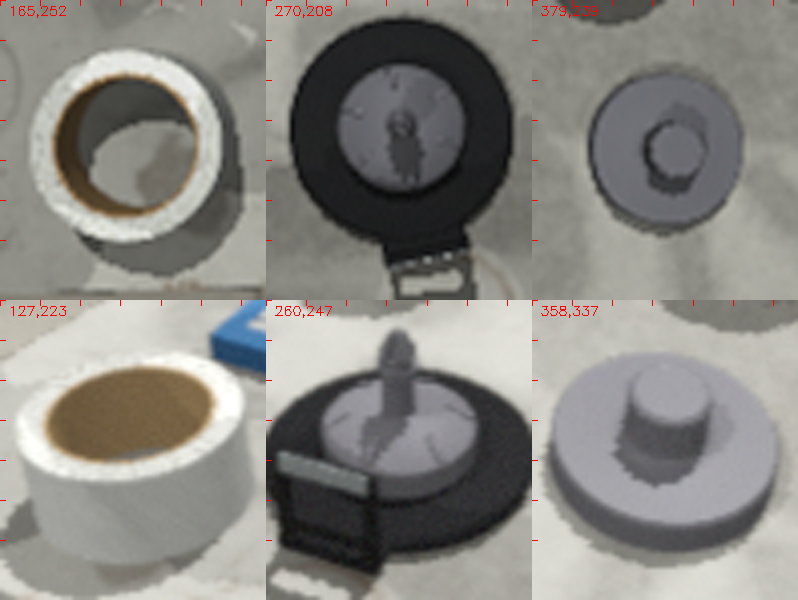

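Run:
```python
from h import *
T,S=load('top0'),load('scene0')
for n,a,b in [('roll_top',(196.0,288.1),(159.1,251.2)),('tip',(303.7,238.2),(292.5,255)),('knob',(414.9,276.2),(391.9,359.4))]:
    X,e=tri([(T,a),(S,b)]); print(n,X.round(4),np.round(e,4), 'r',np.hypot(*X[:2]).round(3))
print('foot',onz(T,(303.4,239.8),.01)); print('roll T/S',onz(T,(196,288.1),.05),onz(S,(159.1,251.2),.05))
print('tip',onz(T,(303.7,238.2),.079),onz(S,(292.5,255),.079)); print('knob',onz(T,(414.9,276.2),.04),onz(S,(391.9,359.4),.04))
print('disc S',onz(S,(390.7,371),.016))
for n,u in [('guide',(311,280)),]: print(n,onz(T,u,.059))
for n,u in [('stamp',(235,222)),('stapler',(240,157)),('tin',(399,218)),('marker',(325,297))]: print(n,onz(T,u,.03))
c=load('wrist0'); s=bot.read_state(); R=s['tcp_rot']
print('cam in tool', R.T@(-c['R'].T@c['t']-s['position']), (R.T@c['R'].T).round(3))
```

```text
roll_top [0.4357 0.3456 0.0501] [0.0007 0.0007] r 0.556
tip [0.539  0.107  0.0778] [0.0007 0.0007] r 0.55
knob [ 0.4496 -0.1422  0.039 ] [0.0005 0.0005] r 0.472
foot [0.53864495 0.10687143 0.01      ]
roll T/S [0.43617422 0.34504482 0.05      ] [0.43530686 0.34631724 0.05      ]
tip [0.5393735  0.10646895 0.079     ] [0.53720511 0.10667123 0.079     ]
knob [ 0.44984728 -0.1423665   0.04      ] [ 0.44838095 -0.14216153  0.04      ]
disc S [ 0.44686787 -0.14339782  0.016     ]
guide [0.448047   0.09233768 0.059     ]
stamp [0.58157931 0.2608276  0.03      ]
stapler [0.73017768 0.24753588 0.03      ]
tin [ 0.58297545 -0.11294378  0.03      ]
marker [0.40769839 0.06106718 0.03      ]
cam in tool [ 8.43126675e-02 -4.03301336e-05 -1.61547286e-01] [[-0.    -0.953 -0.304]
 [ 1.    -0.    -0.001]
 [ 0.001 -0.304  0.953]]
```

Both views agree: roll_top at z 0.050, tip 0.078, knob 0.039, which matches the given sizes. Next I'll hover over the pinch point, 44 mm from the roll axis along tool +y, and check with the wrist camera.

>>> servo_tool:
  targets:
    - {"offset": [-0.025, -0.008, 0.007], "dr": [0, 0, 0]}
    - {"offset": [-0.05, -0.017, 0.014], "dr": [0, 0, 0]}
    - {"offset": [-0.08, -0.027, 0.022], "dr": [0, 0, 0]}
    - {"offset": [-0.11, -0.037, 0.03], "dr": [0, 0, 0]}
    - {"offset": [-0.14, -0.047, 0.04], "dr": [0, 0, 0]}
    - {"offset": [-0.17, -0.057, 0.05], "dr": [0, 0, 0]}
    - {"offset": [-0.2, -0.067, 0.06], "dr": [0, 0, 0]}
    - {"offset": [-0.225, -0.076, 0.066], "dr": [0, 0, 0]}
    - {"offset": [-0.24, -0.081, 0.07], "dr": [0, 0, 0]}
    - {"offset": [-0.252, -0.0843, 0.072], "dr": [0, 0, 0]}
    - {"offset": [-0.252, -0.0843, 0.072], "dr": [0, 0, 0]}
    - {"offset": [-0.252, -0.0843, 0.072], "dr": [0, 0, 0]}
    - {"offset": [-0.252, -0.0843, 0.072], "dr": [0, 0, 0]}
    - {"offset": [-0.252, -0.0843, 0.072], "dr": [0, 0, 0]}
  gripper: -0.2

```text
time_s: 1.32
position: [0.4534, 0.3875, 0.1509]
tcp_rot: [[-0.91, 0.415, 0.0], [0.415, 0.91, 0.0], [0.0, 0.0, -1.0]]
force: [-0.4, -0.0, 0.0]
opening: 0.599
grasp_force: 0.0
```

Run:
```python
from h import *
c=snap('wrist','w1'); s=bot.read_state(); print(s['position'],s['tcp_rot'].round(4).tolist(),s['force'],s['opening'])
print(proj(c,[.4357,.3456,.05]),proj(c,s['position']))
```

```text
[0.45339659 0.38750972 0.15088136] [[-0.9098, 0.4151, 0.0001], [0.4151, 0.9098, 0.0004], [0.0001, 0.0004, -1.0]] [ 1.15186399  0.89330395 -0.1409148 ] 0.6004191690633047
[251.72211814 247.05563561] [318.60915551 314.85662688]
```

View pics/w1.png

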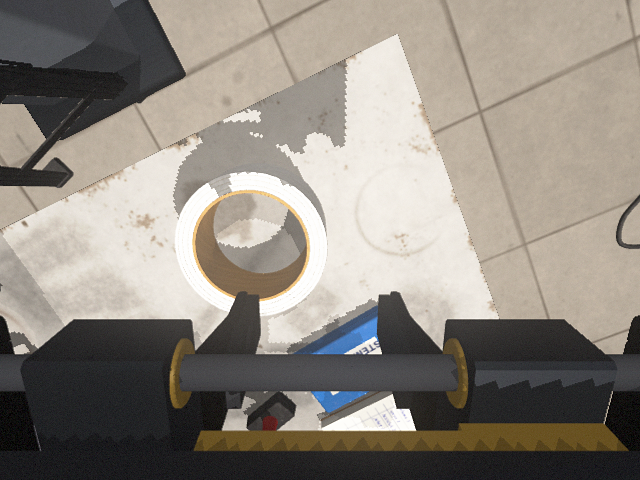

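The wrist image shows the ring top at (251.5,245), against (251.7,247) predicted, so the roll is about 1 mm off the first estimate. The fingers straddle the wall. Now I'll go down and grip.

>>> servo_tool:
  targets:
    - {"offset": [0, -0.001, 0.015], "dr": [0, 0, 0]}
    - {"offset": [0, -0.001, 0.035], "dr": [0, 0, 0]}
    - {"offset": [0, -0.001, 0.055], "dr": [0, 0, 0]}
    - {"offset": [0, -0.001, 0.075], "dr": [0, 0, 0]}
    - {"offset": [0, -0.001, 0.095], "dr": [0, 0, 0]}
    - {"offset": [0, -0.001, 0.11], "dr": [0, 0, 0]}
    - {"offset": [0, -0.001, 0.118], "dr": [0, 0, 0]}
    - {"offset": [0, -0.001, 0.123], "dr": [0, 0, 0]}
    - {"offset": [0, -0.001, 0.123], "dr": [0, 0, 0]}
    - {"offset": [0, -0.001, 0.123], "dr": [0, 0, 0]}

```text
time_s: 2.2
position: [0.4541, 0.3861, 0.0281]
tcp_rot: [[-0.909, 0.416, 0.001], [0.416, 0.909, 0.001], [-0.001, 0.001, -1.0]]
force: [0.1, 0.8, 0.5]
opening: 0.598
grasp_force: 0.0
```

>>> servo_tool:
  targets:
    - {"offset": [0, 0, 0], "dr": [0, 0, 0]}
    - {"offset": [0, 0, 0], "dr": [0, 0, 0]}
    - {"offset": [0, 0, 0], "dr": [0, 0, 0]}
    - {"offset": [0, 0, 0], "dr": [0, 0, 0]}
    - {"offset": [0, 0, 0], "dr": [0, 0, 0]}
    - {"offset": [0, 0, 0], "dr": [0, 0, 0]}
    - {"offset": [0, 0, 0], "dr": [0, 0, 0]}
    - {"offset": [0, 0, 0], "dr": [0, 0, 0]}
    - {"offset": [0, 0, 0], "dr": [0, 0, 0]}
    - {"offset": [0, 0, 0], "dr": [0, 0, 0]}
  gripper: 1

```text
time_s: 3.03
position: [0.4541, 0.3856, 0.0276]
tcp_rot: [[-0.909, 0.417, 0.0], [0.417, 0.909, 0.0], [-0.0, 0.0, -1.0]]
force: [0.4, -0.7, 1.3]
opening: 0.151
grasp_force: 29.4
```

>>> servo_tool:
  targets:
    - {"offset": [0, 0, -0.01], "dr": [0, 0, 0]}
    - {"offset": [0, 0, -0.03], "dr": [0, 0, 0]}
    - {"offset": [0, 0, -0.055], "dr": [0, 0, 0]}
    - {"offset": [0, 0, -0.08], "dr": [0, 0, 0]}
    - {"offset": [0, 0, -0.1], "dr": [0, 0, 0]}
    - {"offset": [0, 0, -0.11], "dr": [0, 0, 0]}
    - {"offset": [-0.01, -0.009, -0.11], "dr": [0, 0, 0]}
    - {"offset": [-0.03, -0.027, -0.11], "dr": [0, 0, 0]}
    - {"offset": [-0.05, -0.045, -0.11], "dr": [0, 0, 0]}
    - {"offset": [-0.07, -0.063, -0.11], "dr": [0, 0, 0]}
    - {"offset": [-0.09, -0.081, -0.11], "dr": [0, 0, 0]}
    - {"offset": [-0.11, -0.099, -0.11], "dr": [0, 0, 0]}
    - {"offset": [-0.13, -0.117, -0.11], "dr": [0, 0, 0]}
    - {"offset": [-0.15, -0.135, -0.11], "dr": [0, 0, 0]}
    - {"offset": [-0.17, -0.153, -0.11], "dr": [0, 0, 0]}
    - {"offset": [-0.185, -0.167, -0.11], "dr": [0, 0, 0]}
    - {"offset": [-0.1925, -0.174, -0.11], "dr": [0, 0, 0]}
    - {"offset": [-0.1925, -0.174, -0.11], "dr": [0, 0, 0]}
    - {"offset": [-0.1925, -0.174, -0.11], "dr": [0, 0, 0]}
    - {"offset": [-0.1925, -0.174, -0.11], "dr": [0, 0, 0]}

```text
time_s: 4.7
position: [0.5552, 0.148, 0.1369]
tcp_rot: [[-0.909, 0.416, -0.002], [0.416, 0.909, 0.0], [0.002, -0.001, -1.0]]
force: [0.7, -0.0, -2.4]
opening: 0.157
grasp_force: 29.4
```

Run:
```python
from h import *
c=snap('wrist','w2'); t=snap('top','top2'); s=bot.read_state(); print(s['position'],s['tcp_rot'].round(4).tolist(),s['force'],s['opening'])
p=s['position']+np.array(s['tcp_rot'])@[0,-.0447,-.022]; print(p, 'roll top pred w,t',proj(c,p),proj(t,p),'tip',proj(c,[.538,.1067,.079]))
im=c['color'][130:330,150:350,::-1]; a=cv2.resize(im,(400,400),interpolation=cv2.INTER_CUBIC)
u=proj(t,p).astype(int); b=cv2.resize(t['color'][u[1]-40:u[1]+40,u[0]-40:u[0]+40,::-1],(400,400),interpolation=cv2.INTER_CUBIC); print(u-40)
cv2.imwrite('pics/m2.png',np.hstack([a,b]))
```

```text
[0.55543833 0.14844011 0.13728221] [[-0.9097, 0.4152, -0.0011], [0.4152, 0.9097, 0.0003], [0.0011, -0.0002, -1.0]] [-0.41007994  0.37031444 -2.8420766 ] 0.15798434095375696
[0.53690343 0.10776966 0.15929271] roll top pred w,t [205.35834194 341.93412163] [303.25234397 237.7207492 ] tip [241.56516637 270.64512648]
[263 197]
```

View pics/m2.png

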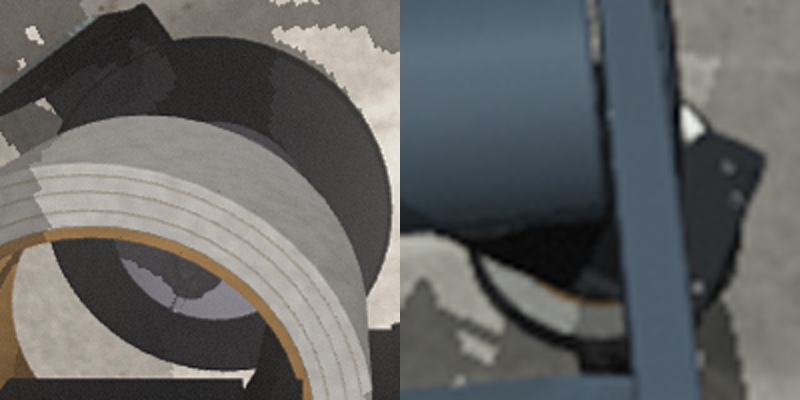

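```bash
cat >> h.py <<'E'
from scipy.optimize import least_squares
def circ(c,pts,z,r=None):
    P=np.array([onz(c,p,z)[:2] for p in pts]); x0=list(P.mean(0))+[.05]
    f=(lambda q:np.hypot(*(P-q[:2]).T)-(q[2] if r is None else r))
    s=least_squares(f,x0 if r is None else x0[:2]); return s.x, np.abs(s.fun).max()
E
python3 - <<'E'
from h import *
c=load('w2'); g=lambda L:[(150+x/2-.25,130+y/2-.25) for x,y in L]
F=g([(392,205),(230,37),(330,80),(380,150),(385,260),(350,315),(220,370),(150,350),(70,280)])
B=g([(10,245),(60,230),(110,226),(170,235),(220,257),(265,300),(295,350)])
O=g([(100,162),(170,172),(240,200),(300,245),(340,300),(365,370)])
for L,z,r in [(F,.01,.065),(F,.01,None),(B,.159,.038),(B,.159,None),(O,.159,.052),(O,.159,None)]: print(z,r,circ(c,L,z,r))
E
```

```text
0.01 0.065 (array([0.53724374, 0.10717357]), np.float64(0.0016263222731410787))
0.01 None (array([0.53801307, 0.10768903, 0.06390638]), np.float64(0.0007027927032870751))
0.159 0.038 (array([0.53488005, 0.10974724]), np.float64(0.0005915558229299123))
0.159 None (array([0.53359068, 0.11110088, 0.0363784 ]), np.float64(0.0003904915336471887))
0.159 0.052 (array([0.53574162, 0.10732518]), np.float64(0.0005497319558871241))
0.159 None (array([0.53388283, 0.11134163, 0.04799358]), np.float64(0.00011730473279431691))
```

>>> servo_tool:
  targets:
    - {"offset": [-0.002, 0, 0.0], "dr": [0, 0, 0]}
    - {"offset": [-0.002, 0, 0.015], "dr": [0, 0, 0]}
    - {"offset": [-0.002, 0, 0.03], "dr": [0, 0, 0]}
    - {"offset": [-0.002, 0, 0.045], "dr": [0, 0, 0]}
    - {"offset": [-0.002, 0, 0.06], "dr": [0, 0, 0]}
    - {"offset": [-0.002, 0, 0.07], "dr": [0, 0, 0]}
    - {"offset": [-0.002, 0, 0.077], "dr": [0, 0, 0]}
    - {"offset": [-0.002, 0, 0.08], "dr": [0, 0, 0]}
    - {"offset": [-0.002, 0, 0.08], "dr": [0, 0, 0]}
    - {"offset": [-0.002, 0, 0.08], "dr": [0, 0, 0]}
    - {"offset": [-0.002, 0, 0.08], "dr": [0, 0, 0]}

```text
time_s: 5.72
position: [0.5589, 0.1465, 0.0583]
tcp_rot: [[-0.909, 0.417, 0.002], [0.417, 0.909, 0.0], [-0.001, 0.001, -1.0]]
force: [-0.2, 0.2, -2.6]
opening: 0.156
grasp_force: 29.4
```

>>> servo_tool:
  targets:
    - {"offset": [0, 0, 0.003], "dr": [0, 0, 0]}
    - {"offset": [0, 0, 0.006], "dr": [0, 0, 0]}
    - {"offset": [0, 0, 0.008], "dr": [0, 0, 0]}
    - {"offset": [0, 0, 0.01], "dr": [0, 0, 0]}
    - {"offset": [0, 0, 0.01], "dr": [0, 0, 0]}
    - {"offset": [0, 0, 0.01], "dr": [0, 0, 0]}

```text
time_s: 6.22
position: [0.5581, 0.1464, 0.0473]
tcp_rot: [[-0.909, 0.417, -0.001], [0.417, 0.909, -0.0], [0.0, -0.0, -1.0]]
force: [0.7, 1.0, -2.8]
opening: 0.155
grasp_force: 29.4
```

The force stays at the roll's own weight and the underside is at about 20 mm, below the hub's top edge, so the roll is over the hub. I'll finish lowering.

>>> servo_tool:
  targets:
    - {"offset": [0, 0, 0.003], "dr": [0, 0, 0]}
    - {"offset": [0, 0, 0.006], "dr": [0, 0, 0]}
    - {"offset": [0, 0, 0.008], "dr": [0, 0, 0]}
    - {"offset": [0, 0, 0.009], "dr": [0, 0, 0]}
    - {"offset": [0, 0, 0.009], "dr": [0, 0, 0]}
    - {"offset": [0, 0, 0.009], "dr": [0, 0, 0]}

```text
time_s: 6.72
position: [0.5581, 0.1464, 0.0384]
tcp_rot: [[-0.909, 0.417, -0.0], [0.417, 0.909, -0.0], [0.0, -0.0, -1.0]]
force: [-0.2, -0.3, -2.3]
opening: 0.153
grasp_force: 29.4
```

>>> servo_tool:
  targets:
    - {"offset": [0, 0, 0.0005], "dr": [0, 0, 0]}
    - {"offset": [0, 0, 0.001], "dr": [0, 0, 0]}
    - {"offset": [0, 0, 0.001], "dr": [0, 0, 0]}
    - {"offset": [0, 0, 0.001], "dr": [0, 0, 0]}

```text
time_s: 7.05
position: [0.5584, 0.1464, 0.0378]
tcp_rot: [[-0.909, 0.417, 0.001], [0.417, 0.909, 0.0], [-0.0, 0.0, -1.0]]
force: [0.5, -0.0, -2.8]
opening: 0.155
grasp_force: 29.4
```

>>> servo_tool:
  targets:
    - {"offset": [0, 0, 0], "dr": [0, 0, 0]}
    - {"offset": [0, 0, 0], "dr": [0, 0, 0]}
    - {"offset": [0, 0, 0], "dr": [0, 0, 0]}
    - {"offset": [0, 0, 0], "dr": [0, 0, 0]}
    - {"offset": [0, 0, 0], "dr": [0, 0, 0]}
    - {"offset": [0, 0, 0], "dr": [0, 0, 0]}
  gripper: 0.4

```text
time_s: 7.55
position: [0.5583, 0.1464, 0.0376]
tcp_rot: [[-0.909, 0.417, 0.0], [0.417, 0.909, -0.0], [-0.0, 0.0, -1.0]]
force: [-0.8, 0.7, -0.0]
opening: 0.296
grasp_force: 0.0
```

>>> servo_tool:
  targets:
    - {"offset": [0, 0, -0.005], "dr": [0, 0, 0]}
    - {"offset": [0, 0, -0.015], "dr": [0, 0, 0]}
    - {"offset": [0, 0, -0.03], "dr": [0, 0, 0]}
    - {"offset": [0, 0, -0.055], "dr": [0, 0, 0]}
    - {"offset": [0, 0, -0.08], "dr": [0, 0, 0]}
    - {"offset": [0, 0, -0.11], "dr": [0, 0, 0]}
    - {"offset": [0, 0, -0.13], "dr": [0, 0, 0]}
    - {"offset": [0, 0, -0.14], "dr": [0, 0, 0]}
    - {"offset": [0, 0, -0.14], "dr": [0, 0, 0]}
    - {"offset": [0, 0, -0.14], "dr": [0, 0, 0]}
    - {"offset": [0, 0, -0.14], "dr": [0, 0, 0]}

```text
time_s: 8.47
position: [0.5571, 0.1463, 0.1764]
tcp_rot: [[-0.909, 0.417, -0.003], [0.417, 0.909, -0.0], [0.002, -0.001, -1.0]]
force: [0.1, 0.3, 0.6]
opening: 0.298
grasp_force: 0.0
```

Run:
```python
from h import *
c=snap('wrist','w3'); s=bot.read_state(); print(s['position'],s['tcp_rot'].round(4).tolist(),s['force'],s['opening'],proj(c,[.538,.107,.06]))
```

```text
[0.55698265 0.14627435 0.17598008] [[-0.909, 0.4167, -0.0034], [0.4167, 0.909, -0.0002], [0.003, -0.0016, -1.0]] [-0.36364999 -0.78323933  0.19983464] 0.2974700544633058 [257.76441024 237.61205633]
```

>>> servo_tool:
  targets:
    - {"offset": [-0.001, -0.015, 0], "dr": [0, 0, 0]}
    - {"offset": [-0.003, -0.04, 0], "dr": [0, 0, 0]}
    - {"offset": [-0.005, -0.065, 0], "dr": [0, 0, 0]}
    - {"offset": [-0.007, -0.095, 0], "dr": [0, 0, 0]}
    - {"offset": [-0.009, -0.125, 0], "dr": [0, 0, 0]}
    - {"offset": [-0.011, -0.155, 0], "dr": [0, 0, 0]}
    - {"offset": [-0.013, -0.185, 0], "dr": [0, 0, 0]}
    - {"offset": [-0.015, -0.215, 0], "dr": [0, 0, 0]}
    - {"offset": [-0.017, -0.245, 0], "dr": [0, 0, 0]}
    - {"offset": [-0.019, -0.275, 0], "dr": [0, 0, 0]}
    - {"offset": [-0.02, -0.295, 0], "dr": [0, 0, 0]}
    - {"offset": [-0.021, -0.308, 0], "dr": [0, 0, 0]}
    - {"offset": [-0.021, -0.308, 0], "dr": [0, 0, 0]}
    - {"offset": [-0.021, -0.308, 0], "dr": [0, 0, 0]}
    - {"offset": [-0.021, -0.308, 0], "dr": [0, 0, 0]}
    - {"offset": [-0.021, -0.308, 0], "dr": [0, 0, 0]}
  gripper: -0.4

```text
time_s: 9.85
position: [0.4488, -0.1415, 0.1772]
tcp_rot: [[-0.909, 0.416, -0.001], [0.416, 0.909, 0.001], [0.001, 0.0, -1.0]]
force: [0.1, 0.1, 0.6]
opening: 0.695
grasp_force: 0.0
```

Run:
```python
from h import *
c=snap('wrist','w4'); s=bot.read_state(); print(s['position'],s['tcp_rot'].round(4).tolist(),s['force'],s['opening'],proj(c,[.4495,-.1422,.04]))
d=load('w3'); u=proj(d,[.538,.107,.06]).astype(int); v=proj(c,[.4495,-.1422,.03]).astype(int); print(u-100,v-80)
f=lambda k,u,h:cv2.resize(k['color'][u[1]-h:u[1]+h,u[0]-h:u[0]+h,::-1],(400,400),interpolation=cv2.INTER_CUBIC)
cv2.imwrite('pics/m3.png',np.hstack([f(d,u,100),f(c,v,80)]))
```

```text
[ 0.44896062 -0.14139859  0.17733106] [[-0.9096, 0.4154, -0.0005], [0.4154, 0.9096, 0.0005], [0.0007, 0.0002, -1.0]] [-0.51834254 -0.12636443  1.13942467] 0.699205815872998 [318.01333526 232.07053427]
[157 137] [238 148]
```

View pics/m3.png

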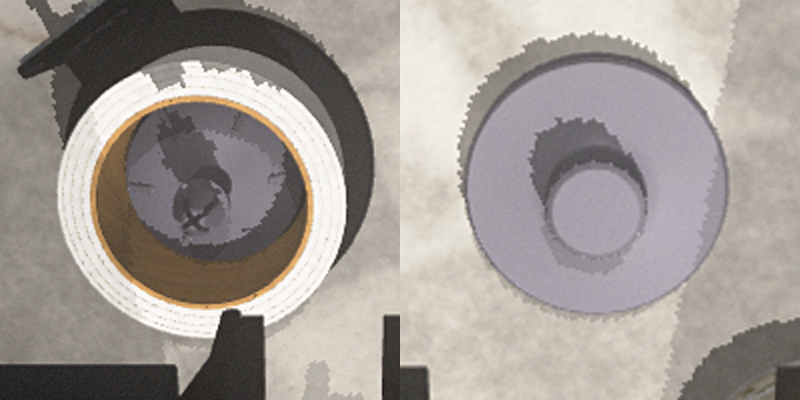

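Left view: the roll is seated around the hub, its bore circle centred at px (258,238) and concentric with the foot. The split tip's cross is at px (252.8,243.8). Right view: the cap knob is at px (316.5,232.5) and the disc centre at about (316.5,222.5).

Run:
```python
from h import *
d,c=load('w3'),load('w4')
print('tip',onz(d,(252.8,243.8),.079),'rolltop@.06',onz(d,(257.8,237.8),.06))
print('knob',onz(c,(316.5,232.5),.04),'disc',onz(c,(316.5,222.5),.016))
```

```text
tip [0.53656562 0.10708058 0.079     ] rolltop@.06 [0.53813548 0.10695889 0.06      ]
knob [ 0.44932869 -0.14339605  0.04      ] disc [ 0.44775988 -0.14279856  0.016     ]
```

>>> servo_tool:
  targets:
    - {"offset": [-0.0005, -0.0013, 0.02], "dr": [0, 0, 0]}
    - {"offset": [-0.0005, -0.0013, 0.045], "dr": [0, 0, 0]}
    - {"offset": [-0.0005, -0.0013, 0.075], "dr": [0, 0, 0]}
    - {"offset": [-0.0005, -0.0013, 0.1], "dr": [0, 0, 0]}
    - {"offset": [-0.0005, -0.0013, 0.125], "dr": [0, 0, 0]}
    - {"offset": [-0.0005, -0.0013, 0.142], "dr": [0, 0, 0]}
    - {"offset": [-0.0005, -0.0013, 0.152], "dr": [0, 0, 0]}
    - {"offset": [-0.0005, -0.0013, 0.157], "dr": [0, 0, 0]}
    - {"offset": [-0.0005, -0.0013, 0.158], "dr": [0, 0, 0]}
    - {"offset": [-0.0005, -0.0013, 0.158], "dr": [0, 0, 0]}
    - {"offset": [-0.0005, -0.0013, 0.158], "dr": [0, 0, 0]}

```text
time_s: 10.82
position: [0.4496, -0.1439, 0.0204]
tcp_rot: [[-0.909, 0.416, 0.002], [0.416, 0.909, -0.001], [-0.002, -0.0, -1.0]]
force: [-0.8, -0.3, -0.3]
opening: 0.704
grasp_force: 0.0
```

>>> servo_tool:
  targets:
    - {"offset": [0, 0, 0], "dr": [0, 0, 0]}
    - {"offset": [0, 0, 0], "dr": [0, 0, 0]}
    - {"offset": [0, 0, 0], "dr": [0, 0, 0]}
    - {"offset": [0, 0, 0], "dr": [0, 0, 0]}
    - {"offset": [0, 0, 0], "dr": [0, 0, 0]}
    - {"offset": [0, 0, 0], "dr": [0, 0, 0]}
    - {"offset": [0, 0, 0], "dr": [0, 0, 0]}
    - {"offset": [0, 0, 0], "dr": [0, 0, 0]}
  gripper: 1

```text
time_s: 11.48
position: [0.449, -0.1438, 0.0197]
tcp_rot: [[-0.909, 0.417, 0.0], [0.417, 0.909, -0.0], [-0.0, -0.0, -1.0]]
force: [-0.2, -0.0, 3.2]
opening: 0.359
grasp_force: 30.0
```

>>> servo_tool:
  targets:
    - {"offset": [0, 0, -0.01], "dr": [0, 0, 0]}
    - {"offset": [0, 0, -0.03], "dr": [0, 0, 0]}
    - {"offset": [0, 0, -0.06], "dr": [0, 0, 0]}
    - {"offset": [0, 0, -0.09], "dr": [0, 0, 0]}
    - {"offset": [0, 0, -0.11], "dr": [0, 0, 0]}
    - {"offset": [0, 0.005, -0.12], "dr": [0, 0, 0]}
    - {"offset": [0.002, 0.025, -0.12], "dr": [0, 0, 0]}
    - {"offset": [0.004, 0.05, -0.12], "dr": [0, 0, 0]}
    - {"offset": [0.007, 0.08, -0.12], "dr": [0, 0, 0]}
    - {"offset": [0.01, 0.11, -0.12], "dr": [0, 0, 0]}
    - {"offset": [0.013, 0.14, -0.12], "dr": [0, 0, 0]}
    - {"offset": [0.016, 0.17, -0.12], "dr": [0, 0, 0]}
    - {"offset": [0.018, 0.2, -0.12], "dr": [0, 0, 0]}
    - {"offset": [0.02, 0.23, -0.12], "dr": [0, 0, 0]}
    - {"offset": [0.0225, 0.255, -0.12], "dr": [0, 0, 0]}
    - {"offset": [0.0236, 0.265, -0.12], "dr": [0, 0, 0]}
    - {"offset": [0.0236, 0.265, -0.12], "dr": [0, 0, 0]}
    - {"offset": [0.0236, 0.265, -0.12], "dr": [0, 0, 0]}
    - {"offset": [0.0236, 0.265, -0.12], "dr": [0, 0, 0]}
    - {"offset": [0.0236, 0.265, -0.12], "dr": [0, 0, 0]}

```text
time_s: 13.15
position: [0.5373, 0.1056, 0.1395]
tcp_rot: [[-0.908, 0.418, -0.001], [0.418, 0.908, -0.0], [0.001, -0.001, -1.0]]
force: [-0.3, -0.5, -0.3]
opening: 0.364
grasp_force: 30.0
```

Run:
```python
from h import *
d=snap('scene','s5'); c=snap('wrist','w5'); s=bot.read_state(); p=s['position']; print(p,s['tcp_rot'].round(4).tolist(),s['force'],s['opening'])
q=p-[0,0,.0197]; k=q+[0,0,.04]; e=q+[0,0,.016]
print('knob',proj(d,k),proj(c,k),'disc',proj(d,e),proj(c,e),'tip',proj(d,[.538,.107,.079]),proj(c,[.538,.107,.079]))
u=proj(d,[.538,.107,.09]).astype(int); v=np.array([320,270]); print(u-60,v-120)
f=lambda k,u,h:cv2.resize(k['color'][u[1]-h:u[1]+h,u[0]-h:u[0]+h,::-1],(400,400),interpolation=cv2.INTER_CUBIC)
cv2.imwrite('pics/m4.png',np.hstack([f(d,u,60),f(c,v,120)]))
```

```text
[0.53751937 0.10574917 0.13957436] [[-0.9083, 0.4183, -0.0006], [0.4183, 0.9083, -0.0002], [0.0005, -0.0004, -1.0]] [-0.10011711 -0.34885507 -1.06197664] 0.3588978042674895
knob [292.34248339 217.30712793] [318.92481709 339.15285616] disc [292.54996511 228.92327958] [318.91547204 311.20088725] tip [292.6081209  254.72133305] [321.18724546 266.323434  ]
[232 189] [200 150]
```

View pics/m4.png

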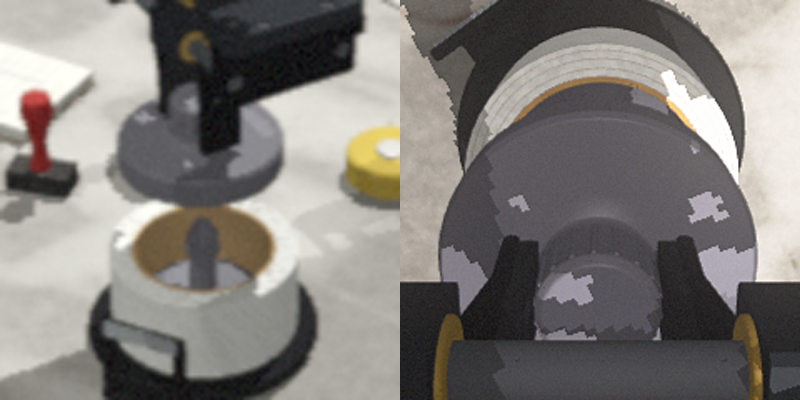

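Run:
```python
from h import *
c=load('w5'); s=bot.read_state(); p=s['position']; g=lambda L:[(200+x*.6-.2,150+y*.6-.2) for x,y in L]
D=g([(198,112),(100,140),(300,140),(42,240),(355,240),(65,185),(335,185)])
z=p[2]-.0037
q,e=circ(c,D,z,.044); print(p,q,e, 'tool off',s['tcp_rot'].T@np.r_[q-p[:2],0]); print(circ(c,D,z))
```

```text
[0.53751937 0.10574917 0.13957436] [0.5381445  0.10565969] 0.0014204561536906024 tool off [-6.05236764e-04  1.80217438e-04 -3.50338909e-07]
(array([0.53577252, 0.10675907, 0.04210896]), np.float64(0.0007574642157443245))
```

The cap sits square and centred under the hand to within about 1 mm, and above the spindle. I'll shift by 1 mm and lower to just above contact, which should come at an underside height of about 0.072.

>>> servo_tool:
  targets:
    - {"offset": [0.0003, 0.0013, 0.0], "dr": [0, 0, 0]}
    - {"offset": [0.0003, 0.0013, 0.01], "dr": [0, 0, 0]}
    - {"offset": [0.0003, 0.0013, 0.02], "dr": [0, 0, 0]}
    - {"offset": [0.0003, 0.0013, 0.03], "dr": [0, 0, 0]}
    - {"offset": [0.0003, 0.0013, 0.038], "dr": [0, 0, 0]}
    - {"offset": [0.0003, 0.0013, 0.042], "dr": [0, 0, 0]}
    - {"offset": [0.0003, 0.0013, 0.042], "dr": [0, 0, 0]}
    - {"offset": [0.0003, 0.0013, 0.042], "dr": [0, 0, 0]}
    - {"offset": [0.0003, 0.0013, 0.042], "dr": [0, 0, 0]}

```text
time_s: 14.0
position: [0.5384, 0.1084, 0.0977]
tcp_rot: [[-0.909, 0.417, 0.0], [0.417, 0.909, 0.0], [-0.0, 0.0, -1.0]]
force: [-0.2, 0.2, 0.4]
opening: 0.362
grasp_force: 30.0
```

>>> servo_tool:
  targets:
    - {"offset": [0, 0, 0.001], "dr": [0, 0, 0]}
    - {"offset": [0, 0, 0.002], "dr": [0, 0, 0]}
    - {"offset": [0, 0, 0.003], "dr": [0, 0, 0]}
    - {"offset": [0, 0, 0.004], "dr": [0, 0, 0]}
    - {"offset": [0, 0, 0.005], "dr": [0, 0, 0]}
    - {"offset": [0, 0, 0.006], "dr": [0, 0, 0]}
    - {"offset": [0, 0, 0.006], "dr": [0, 0, 0]}
    - {"offset": [0, 0, 0.006], "dr": [0, 0, 0]}

```text
time_s: 14.67
position: [0.5384, 0.1077, 0.0917]
tcp_rot: [[-0.909, 0.416, 0.0], [0.416, 0.909, -0.001], [-0.001, -0.001, -1.0]]
force: [-0.8, -3.8, 1.0]
opening: 0.363
grasp_force: 30.0
```

A lateral force of -3.8 N in y shows the mouth touching the taper off-centre. I'll shift about 1.2 mm to -y.

>>> servo_tool:
  targets:
    - {"offset": [-0.0002, -0.0006, 0], "dr": [0, 0, 0]}
    - {"offset": [-0.0003, -0.0012, 0], "dr": [0, 0, 0]}
    - {"offset": [-0.0003, -0.0012, 0], "dr": [0, 0, 0]}
    - {"offset": [-0.0003, -0.0012, 0], "dr": [0, 0, 0]}
    - {"offset": [-0.0003, -0.0012, 0], "dr": [0, 0, 0]}

```text
time_s: 15.08
position: [0.5382, 0.1072, 0.0916]
tcp_rot: [[-0.909, 0.417, 0.001], [0.417, 0.909, 0.0], [-0.0, 0.0, -1.0]]
force: [0.1, -1.2, 1.3]
opening: 0.362
grasp_force: 30.0
```

>>> servo_tool:
  targets:
    - {"offset": [-0.0001, -0.0004, 0.001], "dr": [0, 0, 0]}
    - {"offset": [-0.0001, -0.0004, 0.002], "dr": [0, 0, 0]}
    - {"offset": [-0.0001, -0.0004, 0.003], "dr": [0, 0, 0]}
    - {"offset": [-0.0001, -0.0004, 0.003], "dr": [0, 0, 0]}
    - {"offset": [-0.0001, -0.0004, 0.003], "dr": [0, 0, 0]}

```text
time_s: 15.5
position: [0.5385, 0.1069, 0.0895]
tcp_rot: [[-0.909, 0.417, 0.002], [0.417, 0.909, 0.0], [-0.001, 0.001, -1.0]]
force: [-1.0, -1.2, 7.0]
opening: 0.358
grasp_force: 30.0
```

>>> servo_tool:
  targets:
    - {"offset": [0, 0, 0.001], "dr": [0, 0, 0]}
    - {"offset": [0, 0, 0.002], "dr": [0, 0, 0]}
    - {"offset": [0, 0, 0.003], "dr": [0, 0, 0]}
    - {"offset": [0, 0, 0.003], "dr": [0, 0, 0]}
    - {"offset": [0, 0, 0.003], "dr": [0, 0, 0]}

```text
time_s: 15.92
position: [0.5383, 0.1068, 0.086]
tcp_rot: [[-0.909, 0.417, 0.001], [0.417, 0.909, 0.0], [-0.001, 0.001, -1.0]]
force: [0.2, -1.8, 4.5]
opening: 0.358
grasp_force: 30.0
```

>>> servo_tool:
  targets:
    - {"offset": [0, 0, 0.001], "dr": [0, 0, 0]}
    - {"offset": [0, 0, 0.002], "dr": [0, 0, 0]}
    - {"offset": [0, 0, 0.002], "dr": [0, 0, 0]}
    - {"offset": [0, 0, 0.002], "dr": [0, 0, 0]}

```text
time_s: 16.25
position: [0.5372, 0.1069, 0.0829]
tcp_rot: [[-0.909, 0.417, -0.002], [0.417, 0.909, 0.0], [0.002, -0.0, -1.0]]
force: [0.3, -0.2, -1.1]
opening: 0.363
grasp_force: 30.0
```

>>> servo_tool:
  targets:
    - {"offset": [0, 0, 0.001], "dr": [0, 0, 0]}
    - {"offset": [0, 0, 0.002], "dr": [0, 0, 0]}
    - {"offset": [0, 0, 0.003], "dr": [0, 0, 0]}
    - {"offset": [0, 0, 0.003], "dr": [0, 0, 0]}
    - {"offset": [0, 0, 0.003], "dr": [0, 0, 0]}

```text
time_s: 16.67
position: [0.5374, 0.1068, 0.0817]
tcp_rot: [[-0.909, 0.417, -0.001], [0.417, 0.909, 0.0], [0.001, -0.0, -1.0]]
force: [-1.6, -0.6, 8.7]
opening: 0.355
grasp_force: 30.0
```

>>> servo_tool:
  targets:
    - {"offset": [0, 0, 0.001], "dr": [0, 0, 0]}
    - {"offset": [0, 0, 0.002], "dr": [0, 0, 0]}
    - {"offset": [0, 0, 0.002], "dr": [0, 0, 0]}
    - {"offset": [0, 0, 0.002], "dr": [0, 0, 0]}
    - {"offset": [0, 0, 0.002], "dr": [0, 0, 0]}
    - {"offset": [0, 0, 0.002], "dr": [0, 0, 0]}

```text
time_s: 17.17
position: [0.5375, 0.1068, 0.0816]
tcp_rot: [[-0.909, 0.416, 0.0], [0.416, 0.909, -0.0], [-0.0, 0.0, -1.0]]
force: [-5.4, -0.3, 21.2]
opening: 0.363
grasp_force: 30.0
```

Run:
```python
from h import *
d=snap('scene','s6'); c=snap('wrist','w6'); s=bot.read_state(); p=s['position']; print(p,s['force'],s['opening'],s['time_s'])
u=proj(d,[.538,.107,.06]).astype(int); v=np.array([320,270])
f=lambda k,u,h:cv2.resize(k['color'][u[1]-h:u[1]+h,u[0]-h:u[0]+h,::-1],(400,400),interpolation=cv2.INTER_CUBIC)
cv2.imwrite('pics/m5.png',np.hstack([f(d,u,50),f(c,v,120)]))
```

```text
[0.53751571 0.10679531 0.08154975] [-4.58372208 -0.79842186 21.81836311] 0.36198398363272216 17.2667
```

View pics/m5.png

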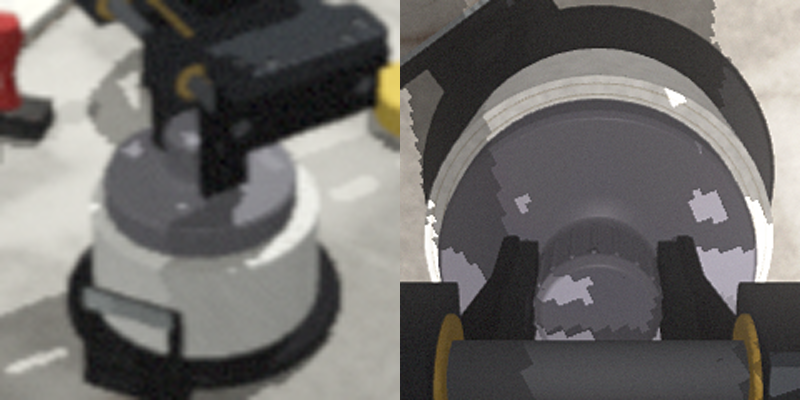

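The cap lies flush just above the roll, centred on it. The hand stopped at z 0.0816, against 0.0817 expected when home, and it is pressing with about 21 N without slipping. I'll hand in now.

```bash
python3 -c "
from rig import ticket
print(ticket.hand_in())"
```

```text
the job is handed in; nothing more can be done
None
```

The roll is flat on the stand's foot, and the cap is snapped on and fully home. I handed the job in with the hand still pressing the cap down at about 21 N; the hand-in returned no verdict.

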